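# Change the label roll on a counter dispenser

### The job

Change the roll on the label dispenser: pull the empty orange core off the leaning spigot and put it in the small blue waste tray, then push the fresh white label roll onto the spigot, neck outward, until it sits fully home against the black seat. Let go of everything at the end, and leave the hand stamp, the parcel and the roll of tape where they are.

Things in the scene. Friction and masses are not known exactly. Their poses are not given: they have to be found in the camera images.
- dispenser: Grey fixed label dispenser, about 155 deep (x), 120 wide (y), 131 mm high. Its flat deck (172 x 120 mm) faces the robot and rises away from it at 35 deg; the deck's middle is 75 mm above the counter, its front edge 26 mm, its rear edge 124 mm. Only the spigot stands on it. Origin: centre of the underside, x from low front to high back, z up.
- spigot: Steel spigot, 22 mm across, 50 mm long (last 10 mm taper to 10 mm), square to the dispenser's deck at its middle, so it leans 35 deg from vertical towards the dispenser's low front. It rises from a black seat, a disc 48 mm across, 4 mm thick. Origin: on the axis at the seat's face, 78 mm above the counter; z out to the free end, x up the slope.
- strip (a joint): Bowed, sprung brass strip on the spigot's lower (-x) side, 8 to 35 mm from the seat; free, its middle stands 5 mm out from the steel (joint 0.001 m, less when pushed in; 0 with a tube on). With 2.5 to 5 N it presses a tube to the spigot's upper side: a tube sits 2 mm off axis towards -x, does not slide home of itself, and takes about 3 to 8 N to push on or pull off.
- core: Empty orange plastic core, a plain tube open at both ends: 34 mm outside, 26 mm bore (spigot 22 mm), 68 mm long, 40 g. It starts on the spigot, against the seat; its outer 18 mm stand past the spigot's end. Origin: centre of the end at the seat, z along its axis, away from the seat.
- core_mid (a point): Middle of the empty core: on its axis, 34 mm from either end.
- roll: Fresh label roll: white, 54 mm across, 40 mm long, 110-220 g, on an orange core tube (34 mm outside, 26 mm bore right through, 68 mm long), flush at one end and standing out 28 mm at the other as a neck to grip. Starts standing on the counter, neck up. Origin: centre of the flush end, z along its axis to the neck. Home: flush end flat on the seat.
- tray: Blue open waste tray, fixed, 130 x 130 mm outside, 55 mm high, walls and floor 5 mm. Origin: centre of the underside, z up. It stands on one side of the dispenser and the roll on the other, either way round.
- stamp: Bystander: small loose hand stamp of dark wood, standing, diameter 38 mm, 82 mm high. Origin: centre of the underside.
- parcel: Bystander: small loose cardboard parcel, 80 x 110 x 50 mm high. Origin: centre of the underside.
- tape: Bystander: loose amber ring of tape lying flat between robot and dispenser, 70 mm across, 24 mm high. Origin: centre of the underside.
There are look-alikes about, which are no part of the job. Several things look just like the dispenser: the one meant starts nearest to the robot's base.

How it is judged:
On the way, in this order (a step that is already met when the one before it is completed fails the run):
1. the empty core lies in the waste tray, let go (x of core_mid in the frame of tray between -0.06 and 0.06 m and y of core_mid in the frame of tray between -0.06 and 0.06 m and z of core_mid in the frame of tray between 0 and 0.05 m and contact force between core and the fingers below 0.1 N and linear speed of core below 0.02 m/s), for 0.2 s.
2. the fresh roll is on the spigot, neck outward, fully home against the seat (x of roll in the frame of spigot between -0.005 and 0.005 m and y of roll in the frame of spigot between -0.005 and 0.005 m and z of roll in the frame of spigot between -0.003 and 0.003 m and angle between the z axis of roll and the z axis of spigot, either way round below 0.09 rad and angle between roll's own z axis and vertical below 1 rad), for 0.2 s.
At the end, for the whole second after the job is handed in: Core rests in the tray: its middle within 60 mm of the tray centre in x and y, under 50 mm above its underside. Roll on the spigot, neck outward: flush end within 3 mm of the seat and 5 mm of the axis in x and y, axes within 0.09 rad. Both let go, under 0.02 m/s (all of step 1 and all of step 2 and contact force between roll and the fingers below 0.1 N and linear speed of roll below 0.02 m/s); the robot touches nothing.
It fails at once if the hand stamp is moved more than 30 mm (distance of stamp from where it was at the start of the episode above 0.03 m).
It fails at once if the parcel is moved more than 30 mm (distance of parcel from where it was at the start of the episode above 0.03 m).
It fails at once if the roll of tape is moved more than 30 mm (distance of tape from where it was at the start of the episode above 0.03 m).
It also fails if it takes over 58 s, if anything falls off the work surface, if the arm or the gripper's body presses on something with over 40 N, if the wrist force passes 120 N, or if a joint passes its speed limit or range.

### The arm

A 6-joint arm with a two-finger parallel gripper is mounted at the origin on the work surface. World frame = base frame: x ahead of the robot, y to its left, z up, the work surface at z = 0. Lengths are in m, angles in rad, forces in N, time in s.
With the tool pointing down it reaches from about 0.15 to 0.775 m from the base axis. Payload 6.1 kg.
Tool frame: the origin (TCP) lies at the very end of the fingers, on their centre line; the grasp point (between the pads) lies 19 mm behind it; z points along the fingers, y is the direction in which the jaws open and shut (so a half turn about z gives the same grasp; the last joint's range is limited). The gripper opens to 85 mm and grips with 20 to 120 N. Pads are 22 mm wide; open, the fingers measure 114 mm over their backs; the gripper's body (76 mm by 85 mm) begins 54 mm behind the grasp point. The pads swing forward as they close: fully open they stand 13 mm farther back than shut.
Start: joints at [1.29, 0.126, -0.04, 1.405, 0, 1.571], TCP at [0.145, 0.504, 0.231] pointing down, gripper open.
Joint ranges: [-2.72, 2.72], [-0.95, 1.95], [-1.27, 1.35], [-1.78, 2.02], [-1.46, 1.47], [-3.14, 3.14]. Speed limits (rad/s): [2.39, 2.39, 3.01, 3.14, 3.14, 3.14].

### API

Orientations are given as a rotation vector (axis times angle).
In Python, from station import manip, imaging gives the robot as it stands. The module is installed in compiled form; this text tells all that it offers.
- The arm moves only by the tool jog_arm, never from a script. Its argument "motion" is a list that holds one entry, the list of rows, each a list of 6 numbers: the shift along the tool's x, y, z in cm, then the turn, a rotation vector about the tool's x, y, z in rad. In form: [[[tx, ty, tz, ax, ay, az], ...]]. A call has 1 to 8 rows; each row is the pose to reach, as a shift and turn from the pose commanded when the call began, along the tool's axes at that moment; what a row does not reach only later rows make up. A row lasts 1/12 s, in which the tool goes at most 41.7 mm and 7.16 degrees, less where a joint would pass 70% of its speed; a pose out of reach is approached as far as the arm can. A call with a gripper value outside its range is refused whole. "jaw" is the gripper command: -1 is fully open, 1 is shut, values between are in proportion, set as the call begins (left out, the last holds). The fingers move at their own pace and stop on an object; the grip force is fixed at half the most. Time passes only in rows, so rows that repeat a pose let the fingers close. It gives the time, the measured TCP pose, the force and the opening at its end, in the units of the state.
- manip.observe(): the state, without advancing time (a new reading comes with each control period).
- imaging.read_camera(name): name is "scene" or "top"; returns a dict with "pixels" (480x640x3 uint8, blue, green, red), "vfov" (degrees; the focal length in pixels is half the picture's height over the tangent of half this angle, whatever the lens; pixels are square), "cx", "cy" (the principal point, pixels), "dist_coeffs" ([k1, k2, p1, p2, k3] as OpenCV has them; the pictures are not rectified), "camera_from_world" (4x4, takes a point from world to camera coordinates). Camera axes: x right, y up, looking along -z (the intrinsics and any distortion apply to the point x, -y, -z); pixel columns grow to the right and rows downward; lengths in m; the calibration is good to about 2 mm. A picture is of the moment at which its call begins. There is no depth.
- manip.close_job(): hands the job in, once; it reports no verdict.
The state is a dict: "time_s": time; "joint_pos": joint angles; "dq": joint speeds; "tau": joint torques, N m; "tool_pos": TCP position; "tcp_rot": TCP orientation; "wrist_force": force on the tool from outside, world axes, zero at the start; "ft_torque": the same for the moment, N m; "finger_gap": opening from 0.0 (shut) to 1.0 (fully open).
Only numpy, scipy, OpenCV 4.12 (cv2) and the standard library are available. Lean on these libraries where they do the work, as an engineer would, in place of code of your own. Each camera call takes 0.05 s, during which the arm holds its last target.

## Working session

There is one attempt and no reset: what is moved stays moved. The work goes in short steps, Python scripts to look and compute and a tool call to move; the robot and the scene stay as the last step left them, time stands still between calls to the robot, and variables do not carry over. Pictures are saved under pics/ and viewed, and the job is handed in when it is done.

Besides the shell and the picture viewer there is one more tool, called as name(argument=value, ...) on one line, values as JSON. jog_arm: Moves the arm, as the interface text tells. Its arguments: {"type":"object","properties":{"motion":{"type":"array","items":{"type":"array","items":{"type":"array","items":{"type":"number"}}}},"jaw":{"type":"number"}},"required":["motion"]}

```bash
mkdir -p pics
python3 - <<'E'
from station import manip, imaging
import cv2
s=manip.observe(); print(s)
for n in("scene","top"):
    d=imaging.read_camera(n); cv2.imwrite(f"pics/{n}0.png",d["pixels"]); print(n,{k:v for k,v in d.items() if k!="pixels"})
E
```

```text
{'time_s': 0.0, 'joint_pos': array([ 1.29001188e+00,  1.26398346e-01, -4.06036735e-02,  1.40540235e+00,
       -1.17010658e-06,  1.57080288e+00]), 'dq': array([-2.70780184e-04,  5.08652058e-04, -1.44697299e-03,  9.74907959e-04,
       -2.62065230e-05,  1.17152770e-04]), 'tau': array([-1.64595454e-03, -4.35915327e+01,  3.52924705e+01,  1.73818879e-02,
       -2.67079058e-04,  2.96377749e-07]), 'tool_pos': array([0.14537037, 0.50405023, 0.23052083]), 'tcp_rot': array([-4.39586461e-01, -3.11045904e+00,  2.50113136e-03]), 'wrist_force': array([ 1.00451889,  0.15635423, -0.54802044]), 'ft_torque': array([ 0.01355911, -0.04405193,  0.00910696]), 'finger_gap': 1.0022774270148667}
scene {'vfov': 44.910303007349356, 'cx': 320.90782862253775, 'cy': 237.27320303597048, 'dist_coeffs': array([-0.07526991,  0.        ,  0.        ,  0.        ,  0.        ]), 'camera_from_world': array([[ 0.81472359,  0.57964549, -0.01538116, -0.51047921],
       [-0.41182106,  0.59710369,  0.6883826 ,  0.14739703],
       [ 0.40820202, -0.55450725,  0.72518468, -1.65651074],
       [ 0.        ,  0.        ,  0.        ,  1.        ]])}
top {'vfov': 44.54663429343978, 'cx': 324.72371039319563, 'cy': 236.18462574956925, 'dist_coeffs': array([-0.19197953,  0.        ,  0.        ,  0.        ,  0.        ]), 'camera_from_world': array([[ 0.00424379, -0.99997223, -0.00612601,  0.05325915],
       [ 0.98877726,  0.00328126,  0.14936115, -0.60461337],
       [-0.1493369 , -0.00669112,  0.98876373, -1.29900098],
       [ 0.        ,  0.        ,  0.        ,  1.        ]])}
```

View pics/scene0.png

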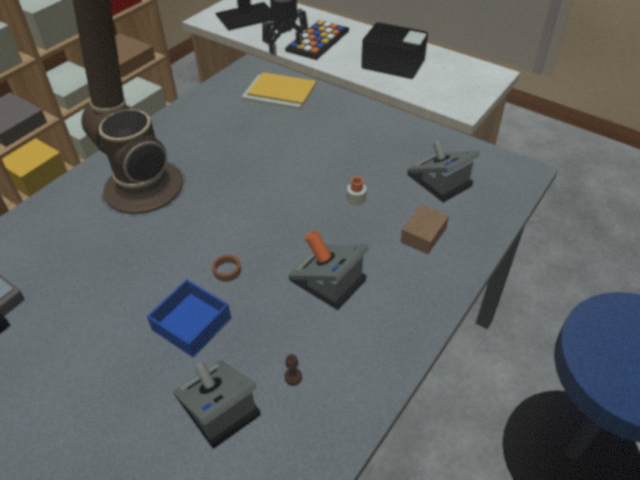

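View pics/top0.png

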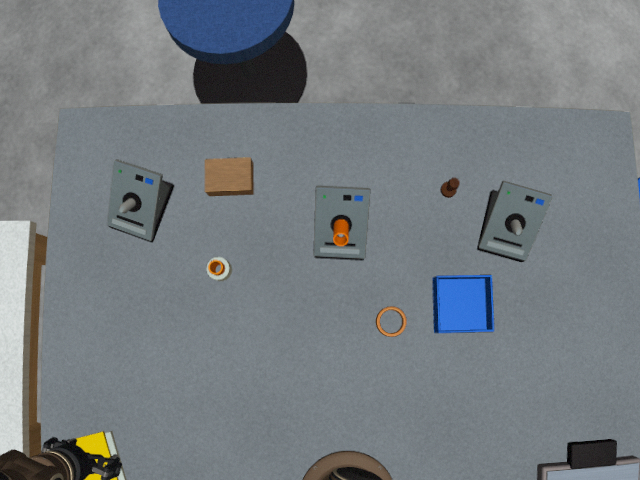

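The top view shows three dispensers, at about (140,200), (342,222) and (515,220). Only the middle one carries an orange core, and it is also nearest to the base at (345,470). The tray is at (464,303), the roll at (218,268), the tape at (391,321), the stamp at (450,187) and the parcel at (229,176). Orange things that could be mistaken for the core are the roll's neck at (218,268) and the tape. Next I measure these and take a close crop.

```bash
cat > h.py <<'E'
import numpy as np, cv2
from station import manip, imaging
def K(d):
    f=240/np.tan(np.radians(d["vfov"])/2); return np.array([[f,0,d["cx"]],[0,f,d["cy"]],[0,0,1.]])
def ray(d,uv):
    p=cv2.undistortPoints(np.array([[uv]],float),K(d),d["dist_coeffs"])[0,0]
    T=d["camera_from_world"];R=T[:3,:3];c=-R.T@T[:3,3]
    v=R.T@np.array([p[0],-p[1],-1]); return c,v/np.linalg.norm(v)
def onz(d,uv,z):
    c,v=ray(d,uv); return c+v*(z-c[2])/v[2]
def proj(d,P):
    P=np.atleast_2d(P).astype(float);T=d["camera_from_world"]; q=P@T[:3,:3].T+T[:3,3]; q=q*[1,-1,-1]
    return cv2.projectPoints(q,np.zeros(3),np.zeros(3),K(d),d["dist_coeffs"])[0][:,0]
def tri(ds,uvs):
    A=np.zeros((3,3));b=np.zeros(3)
    for d,uv in zip(ds,uvs):
        c,v=ray(d,uv);M=np.eye(3)-np.outer(v,v);A+=M;b+=M@c
    X=np.linalg.solve(A,b); return X,[np.linalg.norm((np.eye(3)-np.outer(ray(d,u)[1],ray(d,u)[1]))@(X-ray(d,u)[0])) for d,u in zip(ds,uvs)]
def blobs(d,mask,mn=30):
    n,l,s,c=cv2.connectedComponentsWithStats(mask.astype(np.uint8))
    return [(s[i].tolist(),c[i].round(1).tolist(),l==i) for i in range(1,n) if s[i,4]>=mn]
E
python3 - <<'E'
from h import *
D={n:imaging.read_camera(n) for n in("scene","top")}
import pickle;pickle.dump(D,open("D0.pkl","wb"))
for n,d in D.items():
    hsv=cv2.cvtColor(d["pixels"],cv2.COLOR_BGR2HSV);H,S,V=cv2.split(hsv)
    print(n)
    for nm,m in(("orange",(H<15)&(S>150)&(V>90)),("blue",(H>105)&(H<125)&(S>170)&(V>60)),("white",(S<45)&(V>165))):
        for s,c,_ in blobs(d,m): print(nm,s,c)
im=D["top"]["pixels"]
cv2.imwrite("pics/ct.png",cv2.resize(im[170:280,300:385],None,fx=5,fy=5,interpolation=cv2.INTER_CUBIC))
im=D["scene"]["pixels"]
cv2.imwrite("pics/cs.png",cv2.resize(im[220:315,280:380],None,fx=6,fy=6,interpolation=cv2.INTER_CUBIC))
E
```

```text
scene
orange [307, 232, 23, 30, 345] [318.2, 246.4]
blue [154, 293, 66, 53, 1558] [188.8, 318.4]
white [21, 0, 36, 12, 259] [35.2, 3.8]
white [185, 0, 83, 51, 1294] [227.3, 25.5]
white [252, 0, 17, 5, 39] [260.2, 0.9]
white [276, 4, 242, 121, 8684] [413.0, 73.1]
white [406, 33, 18, 10, 126] [414.7, 37.1]
white [48, 63, 38, 32, 786] [66.6, 77.9]
white [124, 79, 34, 25, 492] [137.5, 90.0]
white [66, 112, 17, 26, 240] [74.8, 125.1]
top
orange [333, 219, 16, 27, 298] [340.6, 231.0]
orange [210, 262, 9, 11, 53] [213.7, 266.1]
orange [377, 307, 13, 29, 84] [381.3, 323.1]
orange [390, 315, 16, 22, 67] [400.0, 327.1]
blue [145, 178, 8, 6, 36] [148.3, 180.7]
blue [355, 196, 8, 5, 37] [358.4, 197.9]
blue [536, 199, 8, 6, 34] [539.7, 201.3]
blue [433, 275, 61, 58, 3323] [462.9, 303.5]
white [0, 221, 30, 234, 5651] [11.9, 329.7]
white [207, 257, 22, 23, 177] [219.1, 268.8]
white [105, 432, 12, 23, 124] [110.3, 443.2]
white [551, 465, 86, 14, 235] [594.6, 471.6]
white [118, 470, 7, 10, 39] [120.7, 475.9]
```

View pics/ct.png

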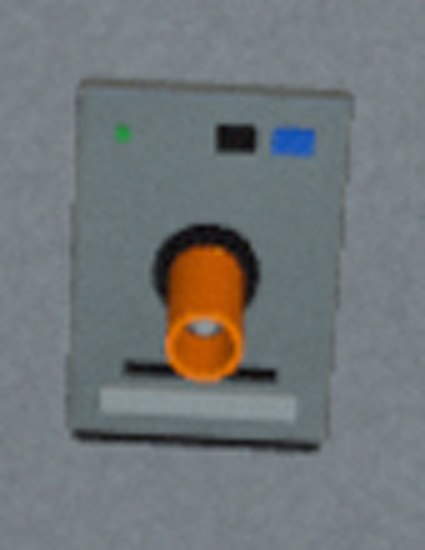

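View pics/cs.png

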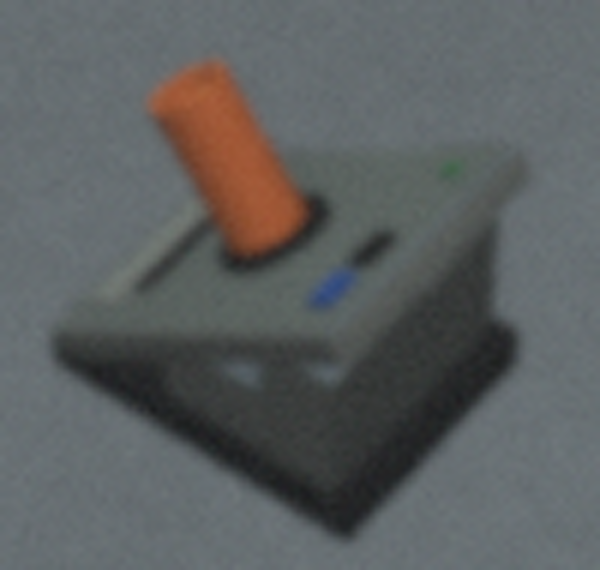

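The close crop confirms the middle dispenser: orange tube, black seat, deck corners clear in the top view. Next I locate everything.

Run:
```python
from h import *
import pickle;D=pickle.load(open("D0.pkl","rb"));t=D["top"];s=D["scene"]
def up(c,o,k): return ((c[0]+.5)/k-.5+o[0],(c[1]+.5)/k-.5+o[1])
cn={n:onz(t,up(c,(300,170),5),z) for n,c,z in(("RL",(80,82),.124),("RR",(352,94),.124),("FR",(320,438),.026),("FL",(70,430),.026))}
for n in cn: print(n,cn[n].round(4))
yw=lambda a,b:np.degrees(np.arctan2(*(cn[a]-cn[b])[[1,0]]))
print("widths",np.linalg.norm(cn["RL"]-cn["RR"]),np.linalg.norm(cn["FL"]-cn["FR"]),"len",np.linalg.norm(cn["RL"]-cn["FL"]),np.linalg.norm(cn["RR"]-cn["FR"]))
print("yaws",yw("RL","FL"),yw("RR","FR"),yw("RL","RR")-90,yw("FL","FR")-90,"mid",sum(cn.values())/4)
print("scene seat? blue/black marks",)
e=tri([t,s],[up((204,346),(300,170),5),up((191,85),(280,220),6)]);print("core end",e)
# label marks tri: blue, green
hs={n:cv2.cvtColor(d["pixels"],cv2.COLOR_BGR2HSV) for n,d in D.items()}
print("blue mk",tri([t,s],[up((293,141),(300,170),5),up((331,287),(280,220),6)]),"green",tri([t,s],[up((123,134),(300,170),5),up((453,168),(280,220),6)]))
# tray
m=(hs["top"][...,0]>105)&(hs["top"][...,0]<125)&(hs["top"][...,1]>120)
b=[x for x in blobs(t,m) if x[0][4]>3000][0]; c=cv2.findContours(b[2].astype(np.uint8),0,1)[0][0]
q=cv2.minAreaRect(c);pts=cv2.boxPoints(q);P=[onz(t,p,.055) for p in pts];print("tray",np.round(P,4),np.mean(P,0).round(4),np.linalg.norm(P[0]-P[1]),np.linalg.norm(P[1]-P[2]))
o=t["pixels"]
cv2.imwrite("pics/r.png",np.hstack([cv2.resize(o[245:290,195:240],None,fx=8,fy=8,interpolation=2),cv2.resize(s["pixels"][170:215,335:380],None,fx=8,fy=8,interpolation=2)]))
```

```text
RL [0.7037 0.0755 0.124 ]
RR [ 0.6988 -0.0437  0.124 ]
FR [ 0.5584 -0.0346  0.026 ]
FL [0.5618 0.0813 0.026 ]
widths 0.11929788991528138 0.11594286334707432 len 0.17257487723037856 0.17141590392810208
yaws -2.3359704788669404 -3.7061933564180247 -2.376158644203315 -1.6605010291556965 mid [0.63065701 0.01960098 0.075     ]
scene seat? blue/black marks
core end (array([0.58642534, 0.02154824, 0.12968234]), [np.float64(0.00039388294499802376), np.float64(0.00039388294499821)])
blue mk (array([ 0.6799829 , -0.01857102,  0.11175871]), [np.float64(0.0003411386364168546), np.float64(0.0003411386364169064)]) green (array([0.68362097, 0.05692849, 0.11106469]), [np.float64(0.0004427632715607147), np.float64(0.0004427632715608763)])
tray [[1.2163 0.4871 0.055 ]
 [1.2042 0.1379 0.055 ]
 [1.0286 0.1344 0.055 ]
 [1.0359 0.4707 0.055 ]] [1.1212 0.3076 0.055 ] 0.3494311167904316 0.17567720399965567
```

View pics/r.png

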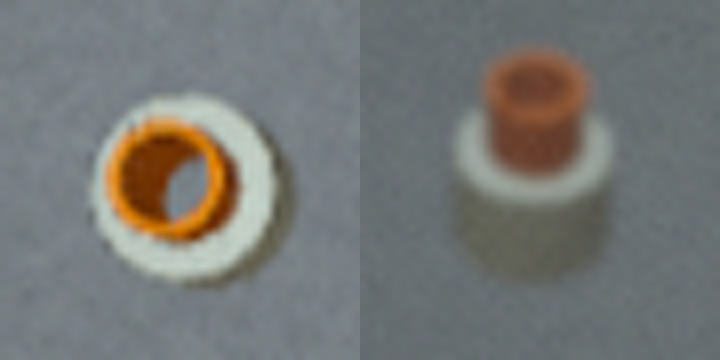

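```bash
cat >> h.py <<'E'
from scipy.spatial.transform import Rotation as Ro
PSI=np.radians(-2.6)
ax=lambda a=np.radians(35):np.array([-np.sin(a)*np.cos(PSI),-np.sin(a)*np.sin(PSI),np.cos(a)])
def frame(z,y):
    z=z/np.linalg.norm(z);y=y-z*(y@z);y/=np.linalg.norm(y);return np.stack([np.cross(y,z),y,z],1)
RS=frame(-ax(),np.array([-np.sin(PSI),np.cos(PSI),0]))
def down(psi): return frame(np.array([0,0,-1.]),np.array([-np.sin(psi),np.cos(psi),0]))
def rel(p,R,p0=None,R0=None):
    s=manip.observe()
    p0=s["tool_pos"] if p0 is None else p0; R0=Ro.from_rotvec(s["tcp_rot"]).as_matrix() if R0 is None else R0
    t=(R0.T@(np.asarray(p)-p0))*100; w=Ro.from_matrix(R0.T@R).as_rotvec()
    return np.round(np.r_[t,w],3).tolist()
def st():
    s=manip.observe();return round(s["time_s"],2),s["tool_pos"].round(4),Ro.from_rotvec(s["tcp_rot"]).as_matrix()[:,2].round(3),s["joint_pos"].round(2),"F",s["wrist_force"].round(1),"T",s["ft_torque"].round(2),"gap",round(s["finger_gap"],3)
E
python3 - <<'E'
from h import *
import pickle;D=pickle.load(open("D0.pkl","rb"));t=D["top"];s=D["scene"]
def up(c,o,k): return ((c[0]+.5)/k-.5+o[0],(c[1]+.5)/k-.5+o[1])
hs=cv2.cvtColor(t["pixels"],cv2.COLOR_BGR2HSV)
m=(hs[...,0]>105)&(hs[...,0]<125)&(hs[...,1]>170)
b=[x for x in blobs(t,m) if x[0][0]>400 and x[0][4]>3000][0]; c=cv2.findContours(b[2].astype(np.uint8),0,1)[0][0]
pts=cv2.boxPoints(cv2.minAreaRect(c));P=[onz(t,p,.055) for p in pts];print("tray",np.round(P,4),np.mean(P,0).round(4),np.linalg.norm(P[0]-P[1]),np.linalg.norm(P[1]-P[2]))
print("roll neck end",tri([t,s],[up((166,180),(195,245),8),up((177,88),(335,170),8)]), onz(t,up((166,180),(195,245),8),.068))
print("roll white top face",onz(t,up((185,188),(195,245),8),.04))
S=np.array([.628,.0197,.078])
for nm,P in(("seat",S),("end",S+.068*ax()+.002*np.array([-np.cos(.611),0,-np.sin(.611)]))): print(nm,P,proj(t,P),proj(s,P))
E=S+.068*ax()+.002*np.array([-np.cos(.611),0,-np.sin(.611)])
print("pre",rel(E+.06*ax(),RS))
for nm,q,z in(("stamp",(450,187),.06),("parcel",(229,176),.05),("tape",(391,321),.024)): print(nm,onz(t,q,z))
E
```

```text
tray [[ 0.5129 -0.1895  0.055 ]
 [ 0.5162 -0.3277  0.055 ]
 [ 0.3871 -0.328   0.055 ]
 [ 0.385  -0.1911  0.055 ]] [ 0.4503 -0.2591  0.055 ] 0.13817922089818344 0.12908056484545025
roll neck end (array([0.53030562, 0.30323076, 0.06208607]), [np.float64(2.709718924517566e-05), np.float64(2.7097189245241685e-05)]) [0.52971468 0.30205599 0.068     ]
roll white top face [0.5301434  0.30191029 0.04      ]
seat [0.628  0.0197 0.078 ] [[340.6391426  223.69448565]] [[325.78889096 256.89340662]]
end [0.5873988  0.0214693  0.13255497] [[340.33925883 238.02174262]] [[311.53601019 233.10637202]]
pre [-52.497, -34.931, 4.947, -0.073, -0.608, -0.228]
stamp [ 0.71859941 -0.23471795  0.06      ]
parcel [0.74558916 0.28037952 0.05      ]
tape [ 0.41129837 -0.0972602   0.024     ]
```

jog_arm(motion=[[[-52.5,-34.9,4.9,-0.073,-0.608,-0.228],[-52.5,-34.9,4.9,-0.073,-0.608,-0.228],[-52.5,-34.9,4.9,-0.073,-0.608,-0.228],[-52.5,-34.9,4.9,-0.073,-0.608,-0.228],[-52.5,-34.9,4.9,-0.073,-0.608,-0.228],[-52.5,-34.9,4.9,-0.073,-0.608,-0.228],[-52.5,-34.9,4.9,-0.073,-0.608,-0.228],[-52.5,-34.9,4.9,-0.073,-0.608,-0.228]]], jaw=-1)

```text
time_s: 0.87
tool_pos: [0.3601, 0.2497, 0.2049]
tcp_rot: [0.053, 2.53, -0.016]
wrist_force: [0.6, 0.4, 0.4]
finger_gap: 1.0
```

Run:
```python
from h import *
print(st())
S=np.array([.628,.0197,.078]);E=S+.068*ax()+.002*np.array([-np.cos(.611),0,-np.sin(.611)])
print(rel(E+.06*ax(),RS))
```

```text
(0.87, array([0.3601, 0.2497, 0.2049]), array([ 0.574, -0.023, -0.819]), array([ 0.93, -0.37, -0.66,  0.9 , -0.49,  0.88]), 'F', array([0.6, 0.4, 0.4]), 'T', array([ 0.1 ,  0.56, -0.02]), 'gap', 1.0)
[-15.23, -21.85, 13.488, 0.003, 0.001, 0.003]
```

jog_arm(motion=[[[-15.2,-21.9,13.5,0,0,0.003],[-15.2,-21.9,13.5,0,0,0.003],[-15.2,-21.9,13.5,0,0,0.003],[-15.2,-21.9,13.5,0,0,0.003],[-15.2,-21.9,13.5,0,0,0.003],[-15.2,-21.9,13.5,0,0,0.003],[-15.2,-21.9,13.5,0,0,0.003],[-15.2,-21.9,13.5,0,0,0.003]]])

```text
time_s: 1.53
tool_pos: [0.5547, 0.0178, 0.1817]
tcp_rot: [0.07, 2.529, -0.02]
wrist_force: [-0.1, 1.1, 0.1]
finger_gap: 1.001
```

Run:
```python
from h import *
print(st())
S=np.array([.628,.0197,.078]);E=S+.068*ax()+.002*np.array([-np.cos(.611),0,-np.sin(.611)])
print(rel(E+.06*ax(),RS),"deep",rel(E-.038*ax(),RS))
d=imaging.read_camera("top")["pixels"];s=imaging.read_camera("scene")["pixels"]
cv2.imwrite("pics/a1.png",np.hstack([cv2.resize(d[170:290,280:400],None,fx=3.3,fy=3.3),cv2.resize(s[200:320,250:370],None,fx=3.3,fy=3.3)]))
```

```text
(1.53, array([0.5547, 0.0178, 0.1817]), array([ 0.574, -0.03 , -0.818]), array([ 0.07, -0.27, -0.69,  0.55, -0.07,  0.1 ]), 'F', array([-0.1,  1.1,  0.1]), 'T', array([ 0.05,  0.54, -0.  ]), 'gap', 1.001)
[0.163, 0.515, -0.11, -0.004, 0.001, -0.009] deep [0.175, 0.554, 9.69, -0.004, 0.001, -0.009]
```

View pics/a1.png

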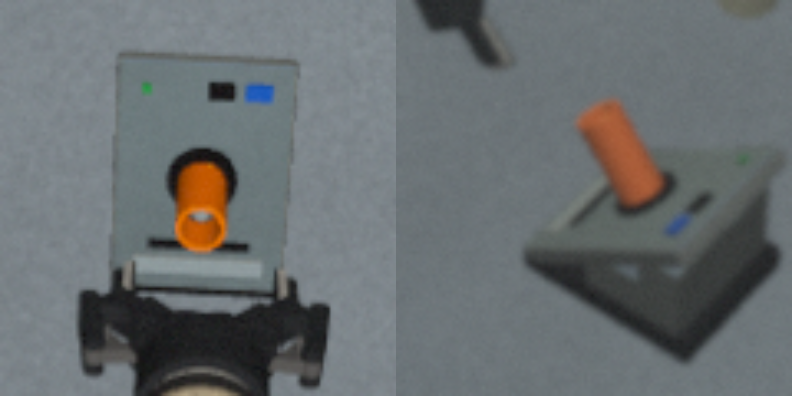

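The top crop shows the open gripper centred on the core, with the core at x≈202 and the jaws' middle at about 203. The lateral correction is small.

jog_arm(motion=[[[0.17,0.53,0,0,0,-0.009],[0.17,0.53,2,0,0,-0.009],[0.17,0.53,5,0,0,-0.009],[0.17,0.53,7,0,0,-0.009],[0.17,0.53,8.5,0,0,-0.009],[0.17,0.53,9.7,0,0,-0.009],[0.17,0.53,9.7,0,0,-0.009],[0.17,0.53,9.7,0,0,-0.009]]])

```text
time_s: 2.3
tool_pos: [0.6056, 0.0282, 0.1008]
tcp_rot: [0.046, 2.532, -0.018]
wrist_force: [-0.0, 0.5, 0.3]
finger_gap: 1.002
```

Run:
```python
from h import *
print(st())
S=np.array([.628,.0197,.078]);E=S+.068*ax()+.002*np.array([-np.cos(.611),0,-np.sin(.611)])
print("deep",rel(E-.038*ax(),RS))
d=imaging.read_camera("top")["pixels"];s=imaging.read_camera("scene")["pixels"]
cv2.imwrite("pics/a2.png",np.hstack([cv2.resize(d[170:290,280:400],None,fx=3.3,fy=3.3),cv2.resize(s[200:320,250:370],None,fx=3.3,fy=3.3)]))
```

```text
(2.3, array([0.6056, 0.0282, 0.1008]), array([ 0.572, -0.023, -0.82 ]), array([ 0.08, -0.1 , -0.75,  0.32, -0.07,  0.09]), 'F', array([-0. ,  0.5,  0.3]), 'T', array([0.05, 0.48, 0.03]), 'gap', 1.002)
deep [-0.348, -0.756, 0.169, 0.003, -0.002, 0.008]
```

View pics/a2.png

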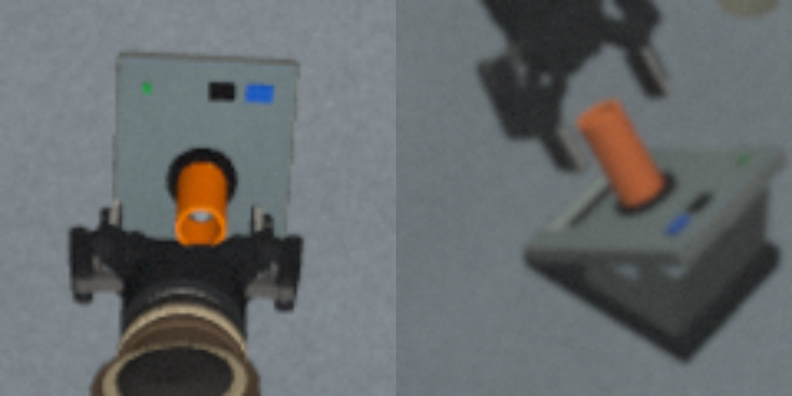

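Run:
```python
from h import *
print(st())
S=np.array([.628,.0197,.078]);E=S+.068*ax()+.002*np.array([-np.cos(.611),0,-np.sin(.611)])
print("deep",rel(E-.038*ax(),RS))
D={n:imaging.read_camera(n) for n in("scene","top")}
for n,d in D.items():
    R=Ro.from_rotvec(manip.observe()["tcp_rot"]).as_matrix();p=manip.observe()["tool_pos"]
    q=proj(d,[p,p+R[:,1]*.0425-.013*R[:,2],p-R[:,1]*.0425-.013*R[:,2],E])
    print(n,q.round(1)); im=d["pixels"].copy()
    for a in q: cv2.circle(im,tuple(int(v) for v in a.round()),1,(0,0,255),-1)
    x,y=(280,170) if n=="top" else (250,200)
    D[n]=cv2.resize(im[y:y+120,x:x+120],None,fx=3.3,fy=3.3)
cv2.imwrite("pics/a3.png",np.hstack([D["top"],D["scene"]]))
```

```text
(2.4, array([0.6064, 0.0275, 0.1024]), array([ 0.574, -0.024, -0.819]), array([ 0.08, -0.11, -0.75,  0.32, -0.07,  0.09]), 'F', array([ 0.2,  0.3, -0.1]), 'T', array([0.01, 0.47, 0.07]), 'gap', 0.996)
deep [-0.186, -0.69, 0.255, 0.002, 0.001, 0.007]
scene [[320.  244. ]
 [328.5 229. ]
 [305.9 250.3]
 [311.5 233.1]]
top [[337.6 231.3]
 [318.1 233.1]
 [357.  234.7]
 [340.3 238. ]]
```

View pics/a3.png

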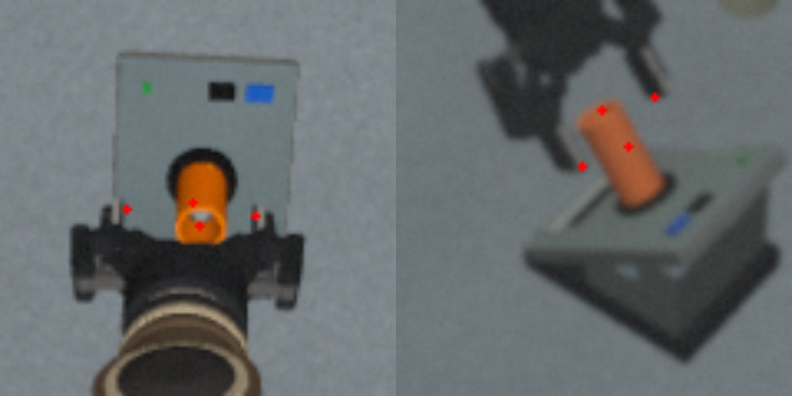

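The tips project right where the fingers are seen, and the gripper is 7 mm too far in +y. I correct that and then close.

jog_arm(motion=[[[-0.19,-0.69,0.2,0,0,0.007],[-0.19,-0.69,0.2,0,0,0.007],[-0.19,-0.69,0.2,0,0,0.007],[-0.19,-0.69,0.2,0,0,0.007]]])

```text
time_s: 2.83
tool_pos: [0.6092, 0.0186, 0.1011]
tcp_rot: [0.06, 2.53, -0.016]
wrist_force: [-0.1, -0.6, 0.5]
finger_gap: 1.003
```

Run:
```python
from h import *
S=np.array([.628,.0197,.078]);E=S+.068*ax()+.002*np.array([-np.cos(.611),0,-np.sin(.611)])
print(st(),"deep",rel(E-.038*ax(),RS))
```

```text
(2.83, array([0.6092, 0.0186, 0.1011]), array([ 0.573, -0.025, -0.819]), array([ 0.06, -0.1 , -0.74,  0.32, -0.06,  0.09]), 'F', array([-0.1, -0.6,  0.5]), 'T', array([0.05, 0.54, 0.03]), 'gap', 1.003) deep [-0.013, 0.186, -0.031, 0.001, 0.0, -0.002]
```

jog_arm(motion=[[[0,0.05,0,0,0,0],[0,0.05,0,0,0,0],[0,0.05,0,0,0,0],[0,0.05,0,0,0,0],[0,0.05,0,0,0,0],[0,0.05,0,0,0,0],[0,0.05,0,0,0,0],[0,0.05,0,0,0,0]]], jaw=1)

```text
time_s: 3.5
tool_pos: [0.6091, 0.0195, 0.101]
tcp_rot: [0.059, 2.53, -0.016]
wrist_force: [-3.4, -1.2, 2.2]
finger_gap: 0.372
```

Run:
```python
from h import *
S=np.array([.628,.0197,.078]);E=S+.068*ax()+.002*np.array([-np.cos(.611),0,-np.sin(.611)])
print(st(),"deep",rel(E-.038*ax(),RS))
```

```text
(3.5, array([0.6091, 0.0195, 0.101 ]), array([ 0.573, -0.025, -0.819]), array([ 0.06, -0.1 , -0.74,  0.32, -0.06,  0.09]), 'F', array([-3.4, -1.2,  2.2]), 'T', array([-0.03,  0.74, -0.  ]), 'gap', 0.372) deep [-0.026, 0.098, -0.037, 0.001, 0.0, -0.001]
```

Gripped, with a gap of 0.372 that suits the 34 mm tube. Now I pull it out along the axis.

jog_arm(motion=[[[0,0,-0.5,0,0,0],[0,0,-1.5,0,0,0],[0,0,-2.5,0,0,0],[0,0,-3.5,0,0,0],[0,0,-4.5,0,0,0],[0,0,-6,0,0,0],[0,0,-8,0,0,0],[0,0,-10,0,0,0]]])

```text
time_s: 4.17
tool_pos: [0.5505, 0.0221, 0.1833]
tcp_rot: [0.059, 2.531, -0.016]
wrist_force: [0.8, 0.8, -0.6]
finger_gap: 0.371
```

Run:
```python
from h import *
print(st())
# tray yaw from long edge
T=np.array([.4503,-.258,0]); 
p=T+[0,0,.16]; print("above tray", rel(p,down(np.radians(0.5))))
d=imaging.read_camera("top")["pixels"];s=imaging.read_camera("scene")["pixels"]
cv2.imwrite("pics/a4.png",np.hstack([cv2.resize(d[170:290,280:400],None,fx=3.3,fy=3.3),cv2.resize(s[180:300,250:370],None,fx=3.3,fy=3.3)]))
```

```text
(4.17, array([0.5505, 0.0221, 0.1833]), array([ 0.572, -0.025, -0.82 ]), array([ 0.08, -0.28, -0.69,  0.55, -0.07,  0.1 ]), 'F', array([ 0.8,  0.8, -0.6]), 'T', array([-0.07,  0.5 ,  0.01]), 'gap', 0.371)
above tray [8.463, -28.446, -3.13, -0.015, 0.61, -0.053]
```

View pics/a4.png

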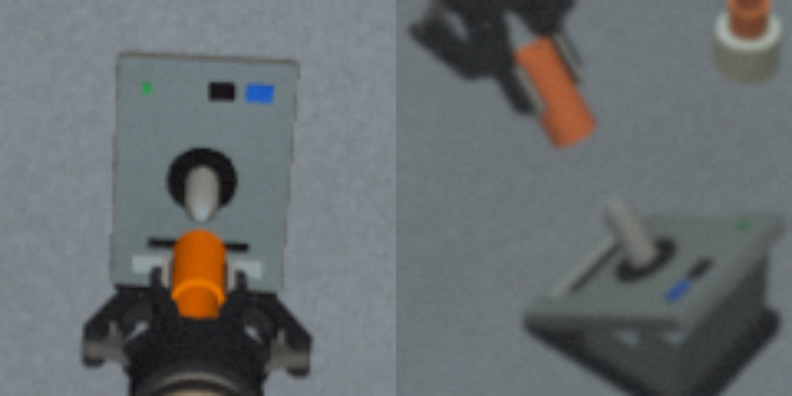

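The core is off in the gripper at about (198,265), and the spigot is bare with its tip at about (202,213). On to the tray.

jog_arm(motion=[[[8.5,-28.4,-3.1,-0.015,0.61,-0.053],[8.5,-28.4,-3.1,-0.015,0.61,-0.053],[8.5,-28.4,-3.1,-0.015,0.61,-0.053],[8.5,-28.4,-3.1,-0.015,0.61,-0.053],[8.5,-28.4,-3.1,-0.015,0.61,-0.053],[8.5,-28.4,-3.1,-0.015,0.61,-0.053],[8.5,-28.4,-3.1,-0.015,0.61,-0.053],[8.5,-28.4,-3.1,-0.015,0.61,-0.053]]])

```text
time_s: 4.93
tool_pos: [0.4498, -0.2625, 0.1566]
tcp_rot: [0.005, -3.139, 0.0]
wrist_force: [-1.2, -0.0, -0.3]
finger_gap: 0.372
```

jog_arm(motion=[[[0,0,0,0,0,0],[0,0,0,0,0,0],[0,0,0,0,0,0]]])

```text
time_s: 5.18
tool_pos: [0.4518, -0.2566, 0.159]
tcp_rot: [-0.015, 3.14, 0.001]
wrist_force: [0.3, 0.7, 0.0]
finger_gap: 0.377
```

Run:
```python
from h import *
d=imaging.read_camera("top");s=imaging.read_camera("scene")
print(st())
print(rel([.4503,-.258,.037],down(np.radians(.5))))
d=d["pixels"];s=s["pixels"]
cv2.imwrite("pics/a5.png",np.hstack([cv2.resize(d[230:350,400:520],None,fx=3.3,fy=3.3),cv2.resize(s[240:360,130:250],None,fx=3.3,fy=3.3)]))
```

```text
(5.28, array([ 0.452 , -0.2563,  0.1594]), array([ 0.002, -0.   , -1.   ]), array([-0.52,  0.12, -0.2 ,  1.25,  0.  , -0.53]), 'F', array([-0.5, -0.1, -1.5]), 'T', array([ 0.01, -0.05, -0.05]), 'gap', 0.374)
[0.195, -0.165, 12.237, -0.0, 0.002, 0.002]
```

View pics/a5.png

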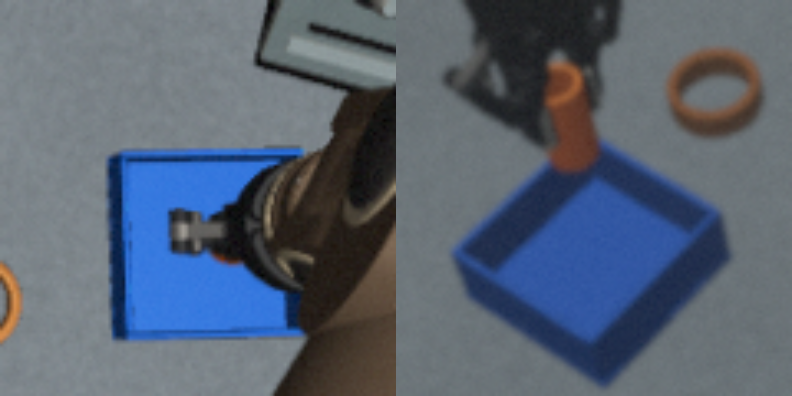

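jog_arm(motion=[[[0.2,-0.16,3,0,0,0],[0.2,-0.16,6,0,0,0],[0.2,-0.16,9,0,0,0],[0.2,-0.16,11,0,0,0],[0.2,-0.16,11.8,0,0,0],[0.2,-0.16,11.8,0,0,0],[0.2,-0.16,11.8,0,0,0]]])

```text
time_s: 5.87
tool_pos: [0.4503, -0.2587, 0.0419]
tcp_rot: [-0.015, 3.14, -0.001]
wrist_force: [-0.5, 0.2, 0.8]
finger_gap: 0.374
```

jog_arm(motion=[[[0,0,0.1,0,0,0],[0,0,0.2,0,0,0],[0,0,0.3,0,0,0],[0,0,0.3,0,0,0]]])

```text
time_s: 6.2
tool_pos: [0.4501, -0.2595, 0.0387]
tcp_rot: [-0.013, 3.14, -0.001]
wrist_force: [-0.1, -0.3, 0.1]
finger_gap: 0.37
```

Run:
```python
from h import *
d=imaging.read_camera("top");s=imaging.read_camera("scene")
print(st())
d=d["pixels"];s=s["pixels"]
cv2.imwrite("pics/a6.png",np.hstack([cv2.resize(d[230:350,400:520],None,fx=3.3,fy=3.3),cv2.resize(s[240:360,130:250],None,fx=3.3,fy=3.3)]))
```

```text
(6.3, array([ 0.4498, -0.2594,  0.0384]), array([ 0.001, -0.   , -1.   ]), array([-0.52,  0.19, -0.4 ,  0.98,  0.  , -0.53]), 'F', array([-0.2,  1.7, -0.7]), 'T', array([0.  , 0.  , 0.02]), 'gap', 0.379)
```

View pics/a6.png

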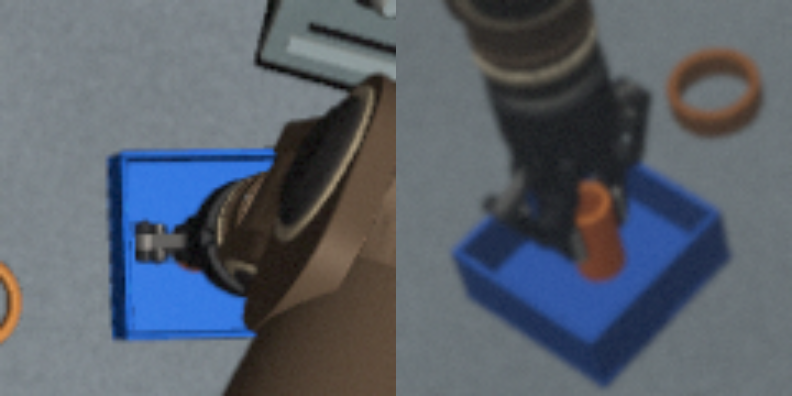

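jog_arm(motion=[[[0,0,0.1,0,0,0],[0,0,0.2,0,0,0],[0,0,0.3,0,0,0],[0,0,0.3,0,0,0]]])

```text
time_s: 6.63
tool_pos: [0.4495, -0.2592, 0.0347]
tcp_rot: [-0.013, 3.141, 0.0]
wrist_force: [0.3, 0.2, -1.1]
finger_gap: 0.371
```

jog_arm(motion=[[[0,0,0,0,0,0],[0,0,0,0,0,0],[0,0,0,0,0,0],[0,0,0,0,0,0],[0,0,0,0,0,0]]], jaw=-0.4)

```text
time_s: 7.05
tool_pos: [0.4497, -0.2593, 0.035]
tcp_rot: [-0.013, 3.141, -0.0]
wrist_force: [-0.4, -0.0, 0.0]
finger_gap: 0.699
```

jog_arm(motion=[[[0,0,-1,0,0,0],[0,0,-3,0,0,0],[0,0,-6,0,0,0],[0,0,-10,0,0,0],[0,0,-13,0,0,0],[0,0,-15,0,0,0],[0,0,-15,0,0,0]]])

```text
time_s: 7.63
tool_pos: [0.4515, -0.2604, 0.191]
tcp_rot: [-0.013, 3.133, -0.007]
wrist_force: [-0.0, -0.5, 0.3]
finger_gap: 0.701
```

Run:
```python
from h import *
d=imaging.read_camera("top");s=imaging.read_camera("scene")
print(st())
d=d["pixels"];s=s["pixels"]
cv2.imwrite("pics/a7.png",np.hstack([cv2.resize(d[230:350,400:520],None,fx=3.3,fy=3.3),cv2.resize(s[240:360,130:250],None,fx=3.3,fy=3.3)]))
```

```text
(7.73, array([ 0.45  , -0.2595,  0.1863]), array([ 0.003, -0.001, -1.   ]), array([-0.52,  0.12, -0.15,  1.3 ,  0.  , -0.53]), 'F', array([ 0.1, -0.7, -0.7]), 'T', array([-0.01,  0.02,  0.03]), 'gap', 0.702)
```

View pics/a7.png

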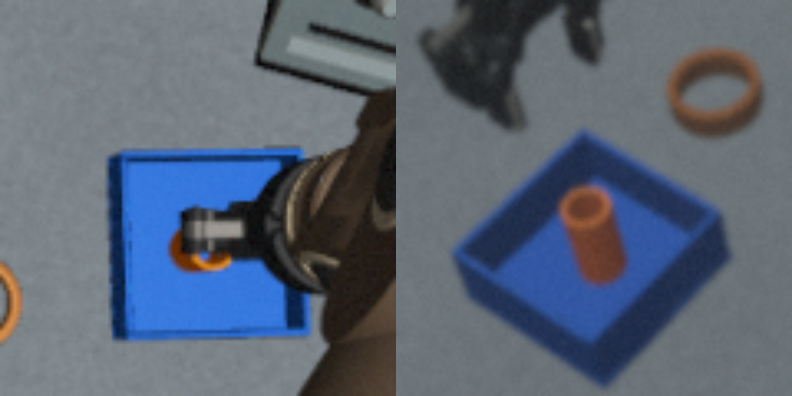

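The core stands upright in the tray at about (205,250) in the top crop, let go. Now the roll.

Run:
```python
from h import *
print(rel([.530,.302,.19],down(.4)))
```

```text
[-8.467, 56.081, -0.413, -0.002, 0.003, -0.392]
```

jog_arm(motion=[[[-4.2,28,-1.5,0,0.003,-0.2],[-4.2,28,-1.5,0,0.003,-0.2],[-4.2,28,-1.5,0,0.003,-0.2],[-4.2,28,-1.5,0,0.003,-0.2],[-8.5,56,-0.4,0,0.003,-0.392],[-8.5,56,-0.4,0,0.003,-0.392],[-8.5,56,-0.4,0,0.003,-0.392],[-8.5,56,-0.4,0,0.003,-0.392]]], jaw=-1)

```text
time_s: 8.4
tool_pos: [0.4956, 0.0724, 0.1905]
tcp_rot: [0.624, -3.075, 0.0]
wrist_force: [1.3, -0.5, 0.2]
finger_gap: 1.001
```

jog_arm(motion=[[[0,0,0,0,0,0],[0,0,0,0,0,0]]])

```text
time_s: 8.57
tool_pos: [0.4957, 0.0726, 0.1902]
tcp_rot: [0.631, -3.072, 0.0]
wrist_force: [-0.2, -1.2, 0.2]
finger_gap: 0.999
```

Run:
```python
from h import *
print(st());print(rel([.530,.302,.19],down(.4)))
```

```text
(8.57, array([0.4957, 0.0726, 0.1902]), array([-0.005, -0.001, -1.   ]), array([ 0.15,  0.09, -0.17,  1.32, -0.  , -0.26]), 'F', array([-0.2, -1.2,  0.2]), 'T', array([-0.07,  0.01,  0.05]), 'gap', 0.999)
[-12.188, 19.737, -0.023, 0.001, -0.005, 0.005]
```

jog_arm(motion=[[[-12.2,19.7,0,0,-0.005,0.005],[-12.2,19.7,0,0,-0.005,0.005],[-12.2,19.7,0,0,-0.005,0.005],[-12.2,19.7,0,0,-0.005,0.005],[-12.2,19.7,0,0,-0.005,0.005],[-12.2,19.7,0,0,-0.005,0.005],[-12.2,19.7,0,0,-0.005,0.005],[-12.2,19.7,0,0,-0.005,0.005]]])

```text
time_s: 9.23
tool_pos: [0.5321, 0.2989, 0.1901]
tcp_rot: [-0.617, 3.08, -0.001]
wrist_force: [0.2, -0.7, 0.9]
finger_gap: 0.997
```

jog_arm(motion=[[[0,0,0,0,0,0],[0,0,0,0,0,0],[0,0,0,0,0,0]]])

```text
time_s: 9.48
tool_pos: [0.5323, 0.2977, 0.1919]
tcp_rot: [-0.613, 3.078, 0.001]
wrist_force: [0.4, 0.0, 0.4]
finger_gap: 1.0
```

Run:
```python
from h import *
d=imaging.read_camera("top");s=imaging.read_camera("scene")
print(st());print(rel([.530,.302,.043],down(.4)))
# spigot measure: tip in top & scene
cv2.imwrite("pics/sp.png",np.hstack([cv2.resize(d["pixels"][200:250,315:365],None,fx=8,fy=8,interpolation=2),cv2.resize(s["pixels"][225:275,295:345],None,fx=8,fy=8,interpolation=2)]))
d=d["pixels"];s=s["pixels"]
cv2.imwrite("pics/a8.png",np.hstack([cv2.resize(d[210:330,160:280],None,fx=3.3,fy=3.3),cv2.resize(s[130:250,300:420],None,fx=3.3,fy=3.3)]))
```

```text
(9.58, array([0.5324, 0.2982, 0.192 ]), array([ 0.003,  0.001, -1.   ]), array([ 0.51,  0.29,  0.08,  1.35, -0.  ,  0.12]), 'F', array([ 0.3,  0.4, -0.3]), 'T', array([-0.03,  0.02,  0.09]), 'gap', 1.003)
[0.123, 0.435, 14.905, 0.0, 0.003, -0.006]
```

View pics/a8.png

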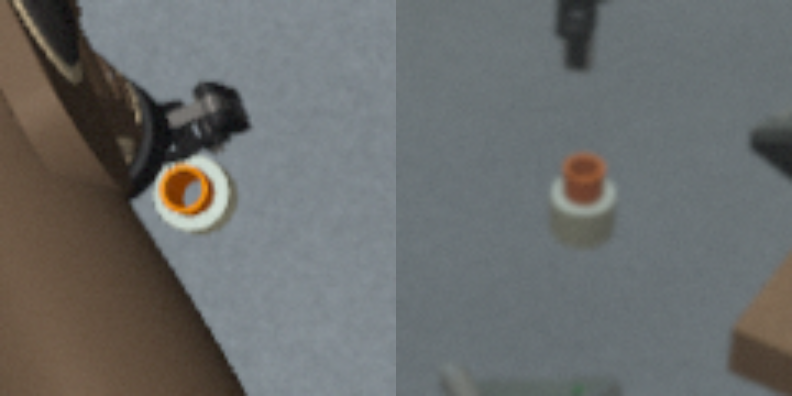

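View pics/sp.png

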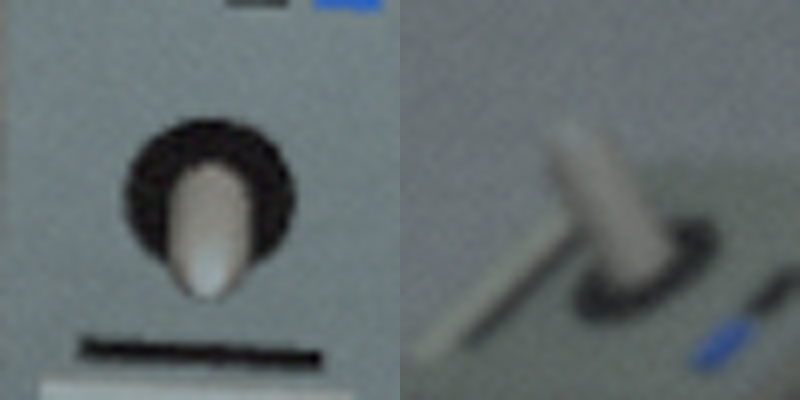

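The bare spigot shows its seat centre at about (210,198) and its tip at (209,285) in the ×8 top crop. The roll stands untouched under the gripper. I descend on the neck.

jog_arm(motion=[[[0.12,0.43,1,0,0.003,-0.006],[0.12,0.43,4,0,0.003,-0.006],[0.12,0.43,7,0,0.003,-0.006],[0.12,0.43,9,0,0.003,-0.006],[0.12,0.43,10,0,0.003,-0.006],[0.12,0.43,10,0,0.003,-0.006],[0.12,0.43,10,0,0.003,-0.006],[0.12,0.43,10,0,0.003,-0.006]]])

```text
time_s: 10.25
tool_pos: [0.5304, 0.3036, 0.0931]
tcp_rot: [-0.626, 3.077, 0.001]
wrist_force: [0.7, 0.4, 0.0]
finger_gap: 0.999
```

Run:
```python
from h import *
d=imaging.read_camera("top");s=imaging.read_camera("scene")
print(st());print(rel([.530,.302,.044],down(.4)))
S=np.array([.628,.0197,.078]);xs=np.array([np.cos(.611)*np.cos(PSI),np.cos(.611)*np.sin(PSI),np.sin(.611)])
up=lambda c,o,k:((c[0]+.5)/k-.5+o[0],(c[1]+.5)/k-.5+o[1])
ys=np.array([-np.sin(PSI),np.cos(PSI),0])
for n,P in(("seat",S),("upedge",S+.024*xs),("l",S+.024*ys),("r",S-.024*ys),("tip",S+.05*ax())): print(n,proj(d,P)[0].round(2),proj(s,P)[0].round(2))
print("top meas seat",up((210,198),(315,200),8),"upedge",up((210,118),(315,200),8),"l,r",up((124,200),(315,200),8),up((296,200),(315,200),8),"tip",up((209,285),(315,200),8))
print("scene seat",up((248,270),(295,225),8),"tip",up((167,130),(295,225),8))
print("tri",tri([d,s],[up((210,198),(315,200),8),up((248,270),(295,225),8)]),tri([d,s],[up((209,285),(315,200),8),up((167,130),(295,225),8)]),S+.05*ax())
d=d["pixels"];s=s["pixels"]
cv2.imwrite("pics/a9.png",np.hstack([cv2.resize(d[210:330,160:280],None,fx=3.3,fy=3.3),cv2.resize(s[130:250,300:420],None,fx=3.3,fy=3.3)]))
```

```text
(10.35, array([0.5306, 0.3037, 0.0934]), array([ 0.002,  0.002, -1.   ]), array([ 0.52,  0.32, -0.1 ,  1.15,  0.  ,  0.12]), 'F', array([ 0.4,  0.7, -0.8]), 'T', array([-0.03, -0.01, -0.01]), 'gap', 1.003)
[0.136, -0.132, 4.942, 0.001, 0.003, 0.001]
seat [340.64 223.69] [325.79 256.89]
upedge [341.17 213.96] [332.49 256.79]
l [329.97 223.18] [332.02 250.82]
r [351.31 224.21] [319.44 263.08]
tip [340.43 233.49] [315.77 239.44]
top meas seat (340.8125, 224.3125) upedge (340.8125, 214.3125) l,r (330.0625, 224.5625) (351.5625, 224.5625) tip (340.6875, 235.1875)
scene seat (325.5625, 258.3125) tip (315.4375, 240.8125)
tri (array([0.62750372, 0.01926328, 0.0730637 ]), [np.float64(8.332028087339191e-05), np.float64(8.332028087324747e-05)]) (array([0.59721313, 0.02092075, 0.1129005 ]), [np.float64(0.0008926064778160622), np.float64(0.0008926064778162542)]) [0.5993507  0.02100096 0.1189576 ]
```

View pics/a9.png

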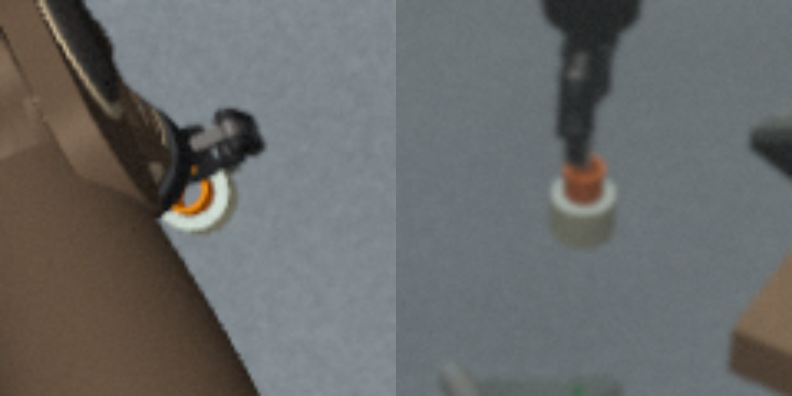

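jog_arm(motion=[[[0.1,-0.13,1.5,0,0.003,0],[0.1,-0.13,3,0,0.003,0],[0.1,-0.13,4.2,0,0.003,0],[0.1,-0.13,4.8,0,0.003,0],[0.1,-0.13,4.8,0,0.003,0],[0.1,-0.13,4.8,0,0.003,0]]])

```text
time_s: 10.85
tool_pos: [0.5293, 0.3016, 0.0439]
tcp_rot: [0.626, -3.076, 0.001]
wrist_force: [0.9, -0.6, -0.3]
finger_gap: 1.005
```

Run:
```python
from h import *
d=imaging.read_camera("top");s=imaging.read_camera("scene")
print(st());print(rel([.530,.302,.044],down(.4)))
d=d["pixels"];s=s["pixels"]
cv2.imwrite("pics/a10.png",np.hstack([cv2.resize(d[210:330,160:280],None,fx=3.3,fy=3.3),cv2.resize(s[150:230,315:395],None,fx=4.95,fy=4.95,interpolation=2)]))
```

```text
(10.95, array([0.5298, 0.3019, 0.0446]), array([-0.002, -0.   , -1.   ]), array([ 0.52,  0.34, -0.18,  1.05,  0.  ,  0.12]), 'F', array([-0.1,  0.3,  0.4]), 'T', array([ 0.01,  0.  , -0.04]), 'gap', 0.997)
[-0.023, 0.004, 0.058, 0.0, -0.002, 0.001]
```

View pics/a10.png

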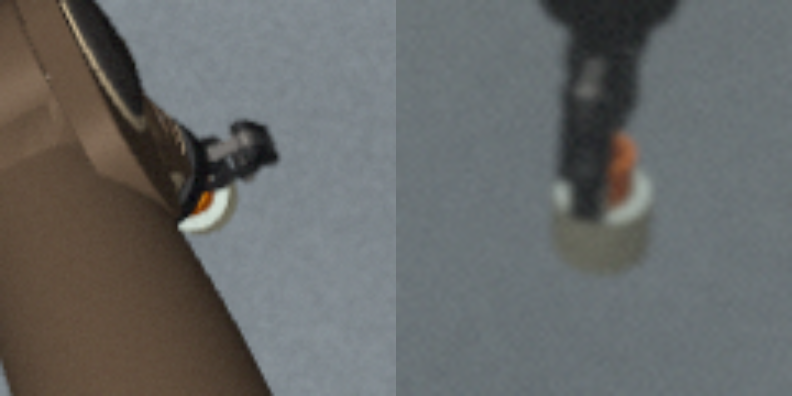

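jog_arm(motion=[[[0,0,0,0,0,0],[0,0,0,0,0,0],[0,0,0,0,0,0],[0,0,0,0,0,0],[0,0,0,0,0,0],[0,0,0,0,0,0],[0,0,0,0,0,0],[0,0,0,0,0,0]]], jaw=1)

```text
time_s: 11.62
tool_pos: [0.5295, 0.3016, 0.0441]
tcp_rot: [0.626, -3.076, 0.0]
wrist_force: [-0.7, 0.2, 6.0]
finger_gap: 0.382
```

jog_arm(motion=[[[0,0,-1,0,0,0],[0,0,-3,0,0,0],[0,0,-6,0,0,0],[0,0,-10,0,0,0],[0,0,-13,0,0,0],[0,0,-15.5,0,0,0],[0,0,-15.5,0,0,0],[0,0,-15.5,0,0,0]]])

```text
time_s: 12.28
tool_pos: [0.5303, 0.3021, 0.2002]
tcp_rot: [0.626, -3.078, -0.001]
wrist_force: [-0.2, 0.2, -1.2]
finger_gap: 0.381
```

Run:
```python
from h import *
d=imaging.read_camera("top");s=imaging.read_camera("scene")
print(st())
S=np.array([.627,.0193,.078]); print("tip+60 pose for TCP",rel(S+(.05+.044+.07)*ax(),RS))
d=d["pixels"];s=s["pixels"]
cv2.imwrite("pics/a11.png",np.hstack([cv2.resize(d[210:330,160:280],None,fx=3.3,fy=3.3),cv2.resize(s[110:230,305:425],None,fx=3.3,fy=3.3,interpolation=2)]))
```

```text
(12.38, array([0.5292, 0.3014, 0.1973]), array([-0.005, -0.002, -1.   ]), array([0.52, 0.29, 0.09, 1.38, 0.  , 0.12]), 'F', array([-1. , -0.2, -1.2]), 'T', array([-0.01,  0.02,  0.03]), 'gap', 0.384)
tip+60 pose for TCP [10.505, -25.729, -1.452, 0.135, -0.606, 0.433]
```

View pics/a11.png

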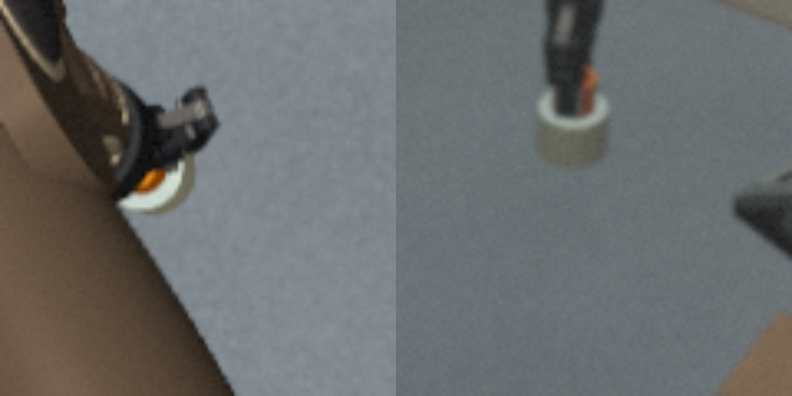

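The roll is held straight, and the 6 N at closing shows the fingertips resting on its face, so the flush end is 44 mm below the TCP. On to the pre-insertion pose.

jog_arm(motion=[[[10.5,-25.7,-1.5,0.135,-0.606,0.433],[10.5,-25.7,-1.5,0.135,-0.606,0.433],[10.5,-25.7,-1.5,0.135,-0.606,0.433],[10.5,-25.7,-1.5,0.135,-0.606,0.433],[10.5,-25.7,-1.5,0.135,-0.606,0.433],[10.5,-25.7,-1.5,0.135,-0.606,0.433],[10.5,-25.7,-1.5,0.135,-0.606,0.433],[10.5,-25.7,-1.5,0.135,-0.606,0.433]]])

```text
time_s: 13.05
tool_pos: [0.5291, 0.0196, 0.2091]
tcp_rot: [0.065, 2.533, -0.021]
wrist_force: [-0.3, -0.4, -1.8]
finger_gap: 0.384
```

jog_arm(motion=[[[0,0,0,0,0,0],[0,0,0,0,0,0],[0,0,0,0,0,0],[0,0,0,0,0,0]]])

```text
time_s: 13.38
tool_pos: [0.534, 0.0254, 0.2136]
tcp_rot: [0.055, 2.529, -0.015]
wrist_force: [0.5, -0.4, -0.3]
finger_gap: 0.382
```

Run:
```python
from h import *
d=imaging.read_camera("top");s=imaging.read_camera("scene")
print(st())
S=np.array([.627,.0193,.078]); xs=np.array([np.cos(.611)*np.cos(PSI),np.cos(.611)*np.sin(PSI),np.sin(.611)])
print(rel(S+(.05+.044+.07)*ax(),RS))
R=Ro.from_rotvec(manip.observe()["tcp_rot"]).as_matrix();p=manip.observe()["tool_pos"]; print("pred flush centre",[proj(c,p+R[:,2]*.044)[0].round(1) for c in(d,s)])
d=d["pixels"];s=s["pixels"]
cv2.imwrite("pics/a12.png",np.hstack([cv2.resize(d[180:280,290:390],None,fx=4,fy=4,interpolation=2),cv2.resize(s[180:280,265:365],None,fx=4,fy=4,interpolation=2)]))
```

```text
(13.48, array([0.5339, 0.0252, 0.2137]), array([ 0.574, -0.024, -0.818]), array([ 0.09, -0.33, -0.66,  0.64, -0.07,  0.11]), 'F', array([-0.3,  0.3, -1.2]), 'T', array([0.02, 0.65, 0.01]), 'gap', 0.388)
[0.144, -0.169, 0.06, 0.002, 0.001, 0.001]
pred flush centre [array([339.5, 248.4]), array([301.6, 213.5])]
```

View pics/a12.png

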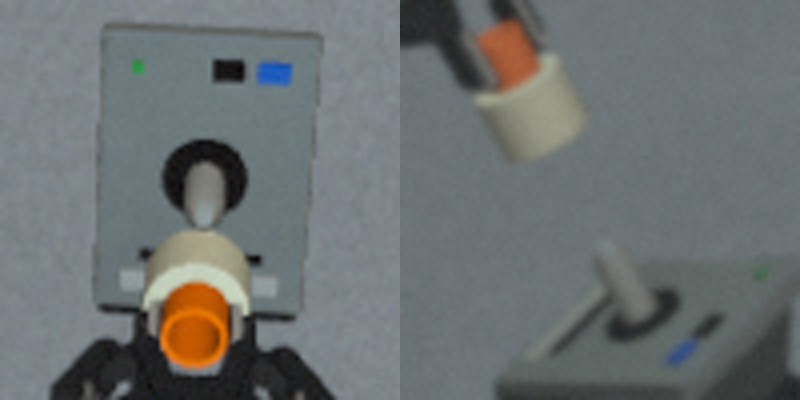

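The roll is in line with the spigot in both views. I go to about 10 mm in front of the tip and check again.

jog_arm(motion=[[[0.14,-0.17,1,0,0,0],[0.14,-0.17,3,0,0,0],[0.14,-0.17,5,0,0,0],[0.14,-0.17,5.8,0,0,0],[0.14,-0.17,5.8,0,0,0],[0.14,-0.17,5.8,0,0,0],[0.14,-0.17,5.8,0,0,0],[0.14,-0.17,5.8,0,0,0]]])

```text
time_s: 14.15
tool_pos: [0.5659, 0.0211, 0.1669]
tcp_rot: [0.058, 2.527, -0.016]
wrist_force: [-0.5, -0.1, -1.6]
finger_gap: 0.384
```

Run:
```python
from h import *
d=imaging.read_camera("top");s=imaging.read_camera("scene")
print(st())
S=np.array([.627,.0193,.078]); xs=np.array([np.cos(.611)*np.cos(PSI),np.cos(.611)*np.sin(PSI),np.sin(.611)])
print(rel(S+(.05+.044+.01)*ax(),RS))
R=Ro.from_rotvec(manip.observe()["tcp_rot"]).as_matrix();p=manip.observe()["tool_pos"]; f=p+R[:,2]*.044;print("pred flush centre",[proj(c,f)[0].round(1) for c in(d,s)])
th=np.linspace(0,2*np.pi,60)[:,None]
for c,n in((d,"t"),(s,"s")):
    im=c["pixels"]; x,y=(290,180) if n=="t" else (280,195); k=8
    im=cv2.resize(im[y:y+75,x:x+75],None,fx=k,fy=k,interpolation=2)
    for q in proj(c,f+.027*(np.cos(th)*R[:,0]+np.sin(th)*R[:,1])): cv2.circle(im,(int((q[0]-x+.5)*k),int((q[1]-y+.5)*k)),1,(0,0,255),-1)
    for q in proj(c,[S+.05*ax(),S]): cv2.circle(im,(int((q[0]-x+.5)*k),int((q[1]-y+.5)*k)),3,(0,255,0),-1)
    cv2.imwrite(f"pics/a13{n}.png",im)
```

```text
(14.25, array([0.5658, 0.0211, 0.1669]), array([ 0.576, -0.025, -0.817]), array([ 0.07, -0.24, -0.7 ,  0.5 , -0.07,  0.1 ]), 'F', array([ 0.3,  0.2, -0.9]), 'T', array([0.05, 0.66, 0.02]), 'gap', 0.386)
[0.088, 0.1, 0.388, 0.001, 0.004, -0.001]
pred flush centre [array([341. , 236.4]), array([312.5, 234.7])]
```

View pics/a13t.png

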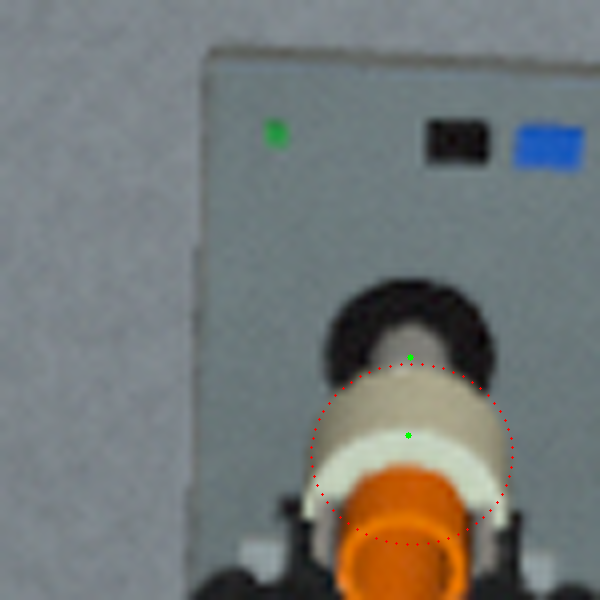

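View pics/a13s.png

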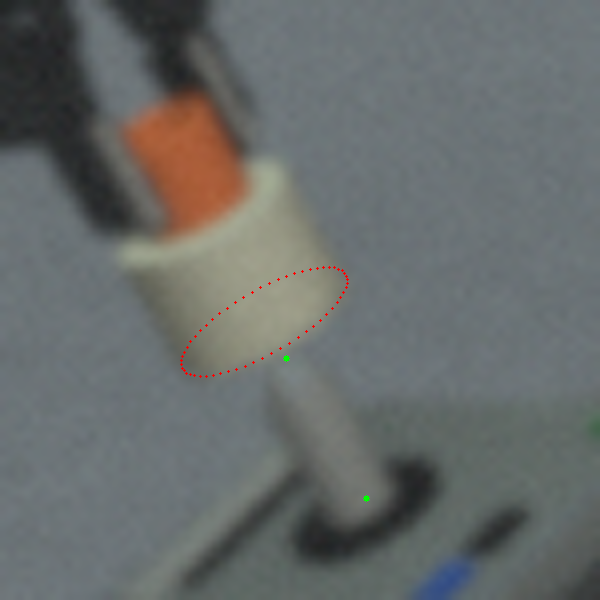

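In the top view roll and spigot agree to about 1 mm sideways. In the scene view the spigot's axis lies about 1 px (2 mm) lower-left of the model, so I shift +0.2 cm in tool x, the side the strip pushes towards anyway, and start gently.

jog_arm(motion=[[[0.2,0,0,0,0,0],[0.2,0,0.6,0,0,0],[0.2,0,1.2,0,0,0],[0.2,0,1.7,0,0,0],[0.2,0,2.1,0,0,0],[0.2,0,2.4,0,0,0],[0.2,0,2.4,0,0,0],[0.2,0,2.4,0,0,0]]])

```text
time_s: 14.92
tool_pos: [0.5778, 0.0205, 0.1444]
tcp_rot: [0.058, 2.529, -0.016]
wrist_force: [0.6, -0.4, -0.6]
finger_gap: 0.381
```

Run:
```python
from h import *
print(st())
S=np.array([.627,.0193,.078]); R=RS
print("tool-frame F",(R.T@manip.observe()["wrist_force"]).round(1),"to home",rel(S+.044*ax(),RS))
d=imaging.read_camera("top");s=imaging.read_camera("scene")
cv2.imwrite("pics/a14.png",np.hstack([cv2.resize(d["pixels"][180:255,290:365],None,fx=5.3,fy=5.3,interpolation=2),cv2.resize(s["pixels"][205:280,280:355],None,fx=5.3,fy=5.3,interpolation=2)]))
```

```text
(14.92, array([0.5778, 0.0205, 0.1444]), array([ 0.574, -0.025, -0.818]), array([ 0.07, -0.2 , -0.72,  0.44, -0.06,  0.09]), 'F', array([ 0.6, -0.4, -0.6]), 'T', array([0.01, 0.72, 0.03]), 'gap', 0.381)
tool-frame F [-0.1 -0.3  0.9] to home [-0.219, 0.104, 3.866, 0.001, 0.001, -0.001]
```

View pics/a14.png

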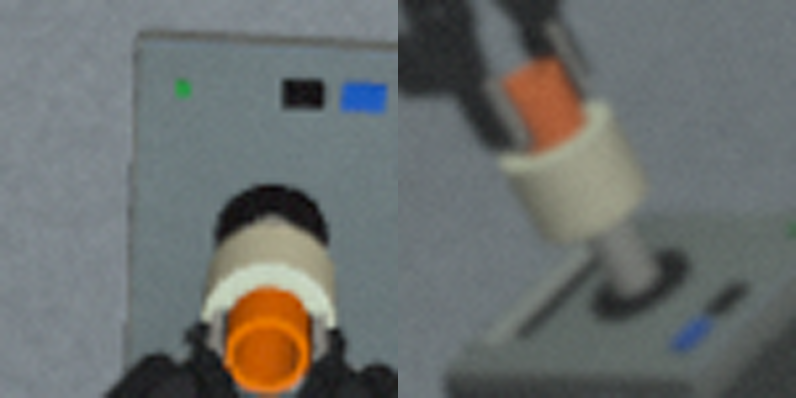

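The roll is over the spigot's tip with no side force (0.1 and 0.3 N). I push on.

jog_arm(motion=[[[0,0,0.4,0,0,0],[0,0,0.8,0,0,0],[0,0,1.2,0,0,0],[0,0,1.6,0,0,0],[0,0,2.0,0,0,0],[0,0,2.0,0,0,0]]])

```text
time_s: 15.52
tool_pos: [0.5888, 0.0201, 0.1268]
tcp_rot: [0.057, 2.53, -0.016]
wrist_force: [-0.5, 0.4, -4.8]
finger_gap: 0.381
```

Run:
```python
from h import *
print(st())
S=np.array([.627,.0193,.078]); R=RS
print("tool-frame F",(R.T@manip.observe()["wrist_force"]).round(1),"to home",rel(S+.044*ax(),RS))
```

```text
(15.52, array([0.5888, 0.0201, 0.1268]), array([ 0.573, -0.025, -0.819]), array([ 0.07, -0.16, -0.74,  0.39, -0.06,  0.09]), 'F', array([-0.5,  0.4, -4.8]), 'T', array([0.3 , 1.02, 0.15]), 'gap', 0.381)
tool-frame F [3.2 0.3 3.6] to home [-0.332, 0.088, 1.788, 0.002, -0.0, -0.0]
```

jog_arm(motion=[[[0,0,0.4,0,0,0],[0,0,0.8,0,0,0],[0,0,1.2,0,0,0],[0,0,1.5,0,0,0],[0,0,1.5,0,0,0]]])

```text
time_s: 15.93
tool_pos: [0.5976, 0.0196, 0.115]
tcp_rot: [0.058, 2.53, -0.016]
wrist_force: [-2.0, 1.4, -4.7]
finger_gap: 0.381
```

Run:
```python
from h import *
print(st())
S=np.array([.627,.0193,.078]); R=RS
print("tool-frame F",(R.T@manip.observe()["wrist_force"]).round(1),"to home",rel(S+.044*ax(),RS))
d=imaging.read_camera("top");s=imaging.read_camera("scene")
print("tool-frame F",(R.T@manip.observe()["wrist_force"]).round(1),"to home",rel(S+.044*ax(),RS))
cv2.imwrite("pics/a15.png",np.hstack([cv2.resize(d["pixels"][180:255,290:365],None,fx=5.3,fy=5.3,interpolation=2),cv2.resize(s["pixels"][205:280,280:355],None,fx=5.3,fy=5.3,interpolation=2)]))
```

```text
(15.93, array([0.5976, 0.0196, 0.115 ]), array([ 0.573, -0.025, -0.819]), array([ 0.06, -0.14, -0.74,  0.36, -0.06,  0.09]), 'F', array([-2. ,  1.4, -4.7]), 'T', array([0.32, 1.3 , 0.18]), 'gap', 0.381)
tool-frame F [4.4 1.3 2.6] to home [-0.283, 0.101, 0.316, 0.001, 0.0, -0.001]
tool-frame F [3.3 2.1 2.4] to home [-0.265, 0.104, 0.355, 0.001, 0.001, -0.001]
```

View pics/a15.png

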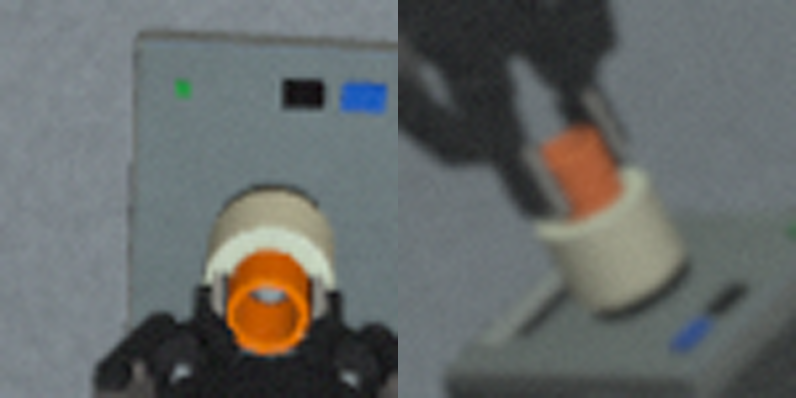

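Almost home. I push in small steps until the seat pushes back.

jog_arm(motion=[[[0,0,0.15,0,0,0],[0,0,0.3,0,0,0],[0,0,0.4,0,0,0],[0,0,0.4,0,0,0]]])

```text
time_s: 16.37
tool_pos: [0.5999, 0.0195, 0.1134]
tcp_rot: [0.058, 2.528, -0.016]
wrist_force: [-8.4, 1.5, 2.4]
finger_gap: 0.381
```

Run:
```python
from h import *
S=np.array([.627,.0193,.078]); R=RS
print(st(),"tool-frame F",(R.T@manip.observe()["wrist_force"]).round(1),"to home",rel(S+.044*ax(),RS))
```

```text
(16.37, array([0.5999, 0.0195, 0.1134]), array([ 0.575, -0.025, -0.818]), array([ 0.06, -0.13, -0.74,  0.35, -0.06,  0.09]), 'F', array([-8.4,  1.5,  2.4]), 'T', array([0.23, 1.86, 0.14]), 'gap', 0.381) tool-frame F [ 5.5  1.1 -6.8] to home [-0.186, 0.106, 0.049, 0.001, 0.002, -0.001]
```

jog_arm(motion=[[[0,0,0.15,0,0,0],[0,0,0.3,0,0,0],[0,0,0.3,0,0,0],[0,0,0.3,0,0,0]]])

```text
time_s: 16.7
tool_pos: [0.6005, 0.0187, 0.1127]
tcp_rot: [0.06, 2.527, -0.018]
wrist_force: [-37.4, -0.5, 26.2]
finger_gap: 0.384
```

Run:
```python
from h import *
S=np.array([.627,.0193,.078]); R=RS
print(st(),"tool-frame F",(R.T@manip.observe()["wrist_force"]).round(1),"to home",rel(S+.044*ax(),RS))
```

```text
(16.7, array([0.6005, 0.0187, 0.1127]), array([ 0.575, -0.027, -0.817]), array([ 0.06, -0.13, -0.74,  0.35, -0.06,  0.09]), 'F', array([-37.4,  -0.5,  26.2]), 'T', array([-0.14,  3.52, -0.58]), 'gap', 0.384) tool-frame F [ 15.5  -2.2 -42.8] to home [-0.174, 0.184, -0.04, -0.001, 0.003, -0.002]
```

Hard stop at 43 N: the roll is seated. I relax the command and then let go.

jog_arm(motion=[[[0,0,-0.3,0,0,0],[0,0,-0.33,0,0,0],[0,0,-0.33,0,0,0]]])

```text
time_s: 16.95
tool_pos: [0.6002, 0.0193, 0.1138]
tcp_rot: [0.058, 2.527, -0.017]
wrist_force: [-4.3, 0.1, -1.5]
finger_gap: 0.384
```

Run:
```python
from h import *
S=np.array([.627,.0193,.078]); R=RS
print(st(),"tool-frame F",(R.T@manip.observe()["wrist_force"]).round(1),"to home",rel(S+.044*ax(),RS))
```

```text
(16.95, array([0.6002, 0.0193, 0.1138]), array([ 0.576, -0.025, -0.817]), array([ 0.06, -0.13, -0.74,  0.35, -0.06,  0.09]), 'F', array([-4.3,  0.1, -1.5]), 'T', array([0.09, 1.47, 0.03]), 'gap', 0.384) tool-frame F [ 4.4 -0.1 -1.2] to home [-0.143, 0.117, 0.071, 0.001, 0.003, -0.001]
```

jog_arm(motion=[[[0,0,0,0,0,0],[0,0,0,0,0,0],[0,0,0,0,0,0],[0,0,0,0,0,0],[0,0,0,0,0,0],[0,0,0,0,0,0],[0,0,0,0,0,0]]], jaw=-1)

```text
time_s: 17.53
tool_pos: [0.6002, 0.0195, 0.1133]
tcp_rot: [0.058, 2.528, -0.016]
wrist_force: [1.4, -0.5, 0.3]
finger_gap: 1.003
```

Run:
```python
from h import *
S=np.array([.627,.0193,.078]); R=RS
print(st(),"tool-frame F",(R.T@manip.observe()["wrist_force"]).round(1),"to home",rel(S+.044*ax(),RS))
d=imaging.read_camera("top");s=imaging.read_camera("scene")
cv2.imwrite("pics/a16.png",np.hstack([cv2.resize(d["pixels"][180:255,290:365],None,fx=5.3,fy=5.3,interpolation=2),cv2.resize(s["pixels"][205:280,280:355],None,fx=5.3,fy=5.3,interpolation=2)]))
```

```text
(17.53, array([0.6002, 0.0195, 0.1133]), array([ 0.575, -0.025, -0.818]), array([ 0.06, -0.13, -0.74,  0.35, -0.06,  0.09]), 'F', array([ 1.4, -0.5,  0.3]), 'T', array([ 0.04,  0.53, -0.07]), 'gap', 1.003) tool-frame F [-1.3 -0.4  0.6] to home [-0.174, 0.097, 0.029, 0.001, 0.002, -0.001]
```

View pics/a16.png

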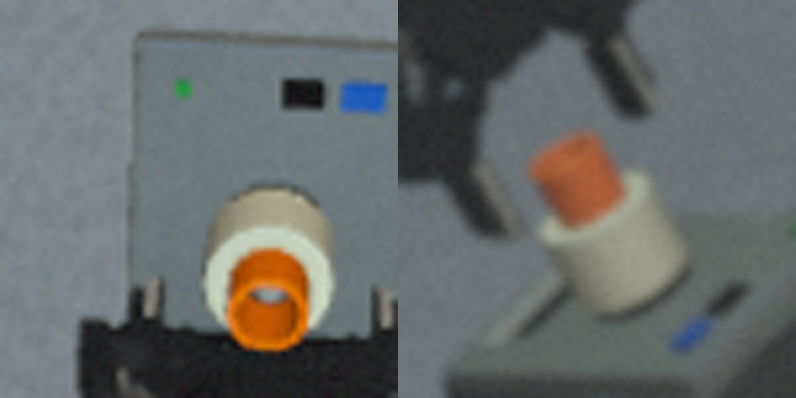

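Released, and the roll stands on the spigot. I retract. The old core was also 68 mm long and seated, so the neck's end must coincide with the core's end in the first pictures, and I will compare the two.

jog_arm(motion=[[[0,0,-1,0,0,0],[0,0,-3,0,0,0],[0,0,-6,0,0,0],[0,0,-9,0,0,0],[-3,10,-12,0,0,0],[-3,20,-14,0,0,0],[-3,20,-14,0,0,0],[-3,20,-14,0,0,0]]])

```text
time_s: 18.3
tool_pos: [0.5524, 0.182, 0.2369]
tcp_rot: [0.06, 2.526, -0.015]
wrist_force: [1.6, 0.8, 0.3]
finger_gap: 0.998
```

jog_arm(motion=[[[0,6,-4,0,0,0],[0,6,-4,0,0,0],[0,6,-4,0,0,0],[0,6,-4,0,0,0]]])

```text
time_s: 18.63
tool_pos: [0.5324, 0.2436, 0.2689]
tcp_rot: [0.054, 2.527, -0.014]
wrist_force: [0.5, 0.2, -0.4]
finger_gap: 1.0
```

Run:
```python
from h import *
import pickle
D0=pickle.load(open("D0.pkl","rb"));D={n:imaging.read_camera(n) for n in("scene","top")};print(st())
pickle.dump(D,open("D1.pkl","wb"))
for n,(x,y) in(("top",(305,180)),("scene",(290,215))):
    a=D0[n]["pixels"];b=D[n]["pixels"]
    def m(i):
        h=cv2.cvtColor(i,cv2.COLOR_BGR2HSV);mm=((h[...,0]<15)&(h[...,1]>120)&(h[...,2]>90))
        k=np.zeros_like(mm);k[y-15:y+70,x:x+70]=mm[y-15:y+70,x:x+70]
        return [ (s,c) for s,c,_ in blobs(None,k)]
    print(n,"before",m(a),"after",m(b))
    cv2.imwrite(f"pics/z{n}.png",np.hstack([cv2.resize(i[y-5:y+60,x:x+65],None,fx=6,fy=6,interpolation=2) for i in(a,b)]))
cv2.imwrite("pics/full.png",np.hstack([cv2.resize(D["top"]["pixels"],(400,300)),cv2.resize(D["scene"]["pixels"],(400,300))]))
```

```text
(18.73, array([0.5323, 0.2412, 0.267 ]), array([ 0.574, -0.025, -0.818]), array([ 0.6 , -0.17, -0.41,  0.82, -0.35,  0.55]), 'F', array([ 0.4, -0.4, -0.3]), 'T', array([-0.03,  0.54, -0.03]), 'gap', 1.002)
top before [([333, 219, 16, 27, 313], [340.7, 231.3])] after [([333, 227, 15, 17, 166], [339.9, 235.3])]
scene before [([306, 231, 25, 31, 407], [318.0, 246.3])] after [([306, 231, 16, 16, 177], [313.7, 238.5])]
```

View pics/ztop.png

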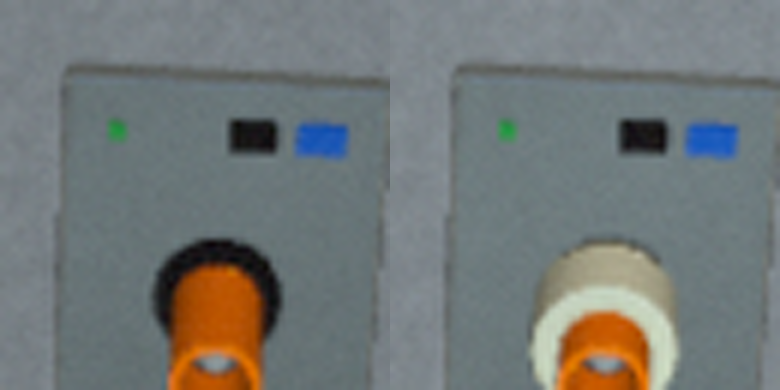

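View pics/zscene.png

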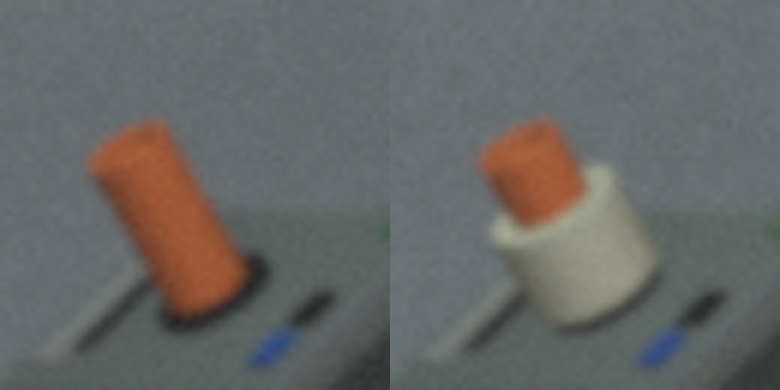

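View pics/full.png

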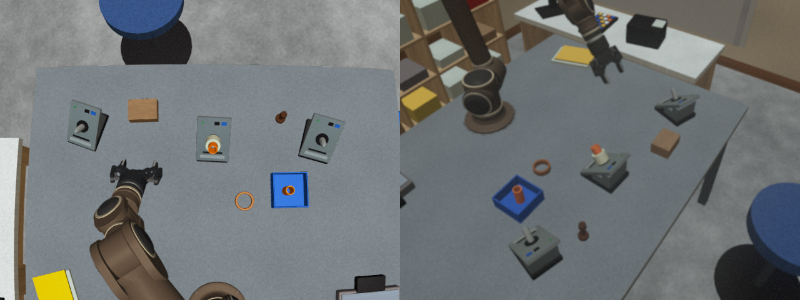

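In the scene view the neck's end is at the same pixel, (306,231), as the core's end was. In the top view the mask's lower edge is 2 px off, so I check that closer.

Run:
```python
from h import *
import pickle
D0=pickle.load(open("D0.pkl","rb"));D=pickle.load(open("D1.pkl","rb"))
cv2.imwrite("pics/y.png",np.hstack([cv2.resize(i["pixels"][222:252,325:355],None,fx=13,fy=13,interpolation=2) for i in(D0["top"],D["top"])]))
for n,(x,y,w,h) in(("top",(331,231,19,17)),("scene",(303,228,17,13))):
    t=D0[n]["pixels"][y:y+h,x:x+w]; r=cv2.matchTemplate(D[n]["pixels"][y-6:y+h+6,x-6:x+w+6],t,cv2.TM_CCOEFF_NORMED)
    _,v,_,l=cv2.minMaxLoc(r); p=[]
    for a in(0,1):
        k=l[a]; g=(r[l[1],k-1:k+2] if a==0 else r[k-1:k+2,l[0]]); p.append(k-6+.5*(g[0]-g[2])/(g[0]-2*g[1]+g[2]))
    print(n,"shift",np.round(p,2),round(v,3))
S=np.array([.627,.0193,.078]);xs=np.array([np.cos(.611),0,np.sin(.611)])
for n in("top","scene"): b=proj(D[n],S+.068*ax());print(n,"per 3mm axial",proj(D[n],S+.071*ax())-b,"per 2mm xs",proj(D[n],S+.068*ax()+.002*xs)-b)
```

```text
top shift [-0.26  0.17] 0.841
scene shift [ 0.01 -0.21] 0.99
top per 3mm axial [[-0.01307425  0.62658463]] per 2mm xs [[ 0.01119877 -0.83587685]]
scene per 3mm axial [[-0.61530209 -1.07120721]] per 2mm xs [[ 0.56466101 -0.05517034]]
```

View pics/y.png

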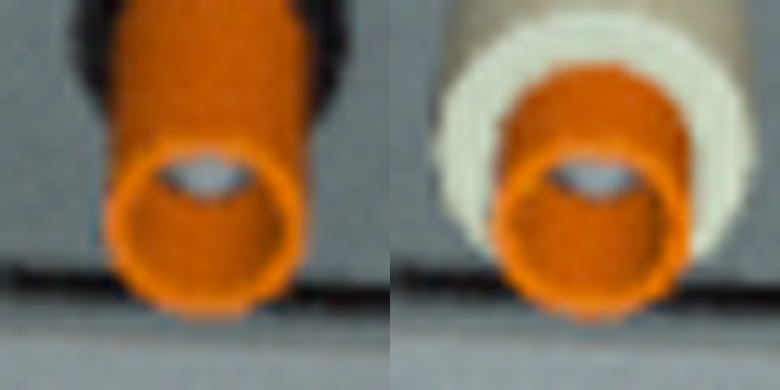

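The close crop shows the ends coinciding: the shift is about 0.2 px, or roughly 0.6 mm along the axis. The other objects have not moved, so I hand in.

Run:
```python
from h import *
import pickle
D0=pickle.load(open("D0.pkl","rb"));D=pickle.load(open("D1.pkl","rb"))
for n,(x,y,w,h) in dict(stamp=(436,172,30,30),parcel=(200,152,58,48),tape=(371,301,40,40)).items():
    print(n,cv2.absdiff(D0["top"]["pixels"][y:y+h,x:x+w],D["top"]["pixels"][y:y+h,x:x+w]).mean().round(2))
print(st()); print(manip.close_job())
```

```text
stamp 6.17
parcel 6.45
tape 6.92
(18.73, array([0.5323, 0.2412, 0.267 ]), array([ 0.574, -0.025, -0.818]), array([ 0.6 , -0.17, -0.41,  0.82, -0.35,  0.55]), 'F', array([ 0.4, -0.4, -0.3]), 'T', array([-0.03,  0.54, -0.03]), 'gap', 1.002)
the job is handed in; nothing more can be done
None
```

I pulled the empty core off the spigot and set it standing in the waste tray. I then pushed the fresh roll onto the spigot, neck outward, against the seat. I let go of everything and handed the job in at 18.7 s of robot time; the hand-in gives no verdict.

**Roll:** The last pictures put the neck's end within about 0.3 px of where the old, seated core's end was. That is roughly 0.6 mm along the axis, so the roll is home.

**Core:** It stands upright near the middle of the tray. From its size its middle should be about 39 mm up, under the 50 mm limit.

**Bystanders:** The stamp, parcel and tape look the same before and after. The pictures differ there only evenly, at about noise level.

**Points that disagreed or ran high:**
- **Push force:** The last push peaked at about 43 N along the tool axis, well below the 120 N wrist limit. It went through the fingers and the roll, but it is slightly above the 40 N limit set for the arm and gripper body.
- **Heights from the cameras:** Heights measured from the two views together came out 3–6 mm low, so I used the heights given in the task instead.
- **Top-view check:** A colour mask in the top view put the neck's lower edge 2 px off. A closer crop and template match showed no real shift.

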